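# Unlock the hand stamping press and mark a plate

### The job

Mark the plate that lies ready in the hand stamping press. Draw the locking pin straight out of the press, lay it down across the press in the open notch between the ram and the column so that its collar is close beside the side plate, and let go of it; then press the black palm head all the way down to its stop, pause there for a moment, and let it spring back up. Do not let the pin fall, keep the plate in its place on the bed, and leave the other things on the table where they are.

Things in the scene. Friction and masses are not known exactly. Their poses are not given: they have to be found in the camera images.
- press: Fixed grey hand stamping press: C-frame of two upright side plates (12 mm thick, outer faces at y = -37 and +37 mm) on a 295 x 200 x 22 mm base. Origin: on the vertical ram axis at table level; +x runs from ram to column (within 0.55 rad of away from the robot), z up. Frame arm: x = -35 to 110 mm, z = 125 to 190 mm (flat top edges); column x = 110 to 175 mm, also 190 mm high.
- press_bore (a point): Centre of the 15 mm bore for the pin, on the ram axis midway between the side plates, 165 mm above the table. It runs along the press's y axis through both side plates and the ram. Axes as the press.
- press_notch (a point): Where the parked pin's origin lies: midway between the side plates, 85 mm behind the ram axis (press +x), 176 mm above the table. The notch is cut in the top edges of both side plates, open above, 18 mm wide (press x) with 4 mm chamfers, 20 mm deep, floor at 170 mm. The parked pin lies along the press's y, handle to +y as in the bore. Axes as the press.
- pin: Loose steel locking pin with a black round handle, 169 mm long, 0.09 to 0.18 kg. Its axis is its y axis, handle to +y; starts level in the bore, along the press's y, collar 1 to 9 mm from the +y side plate, not latched. Origin on the axis: shank 12 mm thick from y = -47 (tip) to +38 mm, collar 26 mm thick to +46, handle 24 mm thick from +52 to +122. The tip is out after about 85 mm.
- pin_handle (a point): Point on the pin's axis at which to pinch the handle: pin y = +92 mm, 24 mm thick there. Nothing stands beside or just below it.
- ram (a joint): How far the ram with its palm head is pressed down: 0 = up, 0.025 m = at its stop. A spring pushes it up: about 5 N to start it, 12 N at the stop, and it returns by itself. While the pin is through it, it moves only a few mm.
- head_top (a point): Centre of the flat top of the black mushroom-shaped palm head (54 mm in diameter) on the ram; 235 mm above the table when up, 210 mm at the stop. Between the head and the arm of the frame the bare ram shows.
- plate: White side plate, 170 mm in diameter and 20 mm high, lying foot up on the round steel bed under the ram, loosely between four low lugs. Origin: centre of its underside, 32 mm above the table. Leave it there.
- pad_tin: Bystander: flat black stamp pad tin, 79 x 119 x 23 mm, on the -y side of the press. Origin: centre of its underside.
- wood_stamp: Bystander: small wooden hand stamp, 60 x 40 mm foot, 90 mm tall, on the -y side of the press. Origin: centre of its underside.
- jar: Bystander: glass jar with a green lid, 60 mm in diameter, 85 mm tall, standing beyond the pin's handle on the +y side. Origin: centre of its underside.
- food_box: Bystander: open lime-green food box, 120 x 155 x 85 mm, at the left. Origin: centre of its underside.
- brush: Bystander: dusting brush, 190 mm long, lying at the left near the robot.
- plate_pile: Bystander: pile of twelve white plates, 170 mm in diameter, about 85 mm high, at the right. Origin: centre of its underside.

How it is judged (in metres and radians):
On the way, in this order (a step that is already met when the one before it is completed fails the run):
1. The pin is drawn right out of the press (y of pin in the frame of press_bore above 0.084 m).
2. The pin lies in the notch across both side plates, collar close to the plate, let go (x of pin in the frame of press_notch between -0.005 and 0.005 m and y of pin in the frame of press_notch between -0.014 and 0.016 m and z of pin in the frame of press_notch between -0.004 and 0.004 m and angle between the y axis of pin and the y axis of press, either way round below 0.15 rad and contact force between pin and the fingers below 0.1 N), for 0.2 s.
3. The palm head is pressed down to its stop and kept there for a moment (value of joint ram above 0.0225 m), for 0.2 s.
At the end, for the whole second after the job is handed in: The pin rests, let go, in the notch across both side plates (within 5 mm of its centre line, 4 mm in height, 0.15 rad; collar within about 17 mm of the side plate); the palm head is back up within 3 mm; the plate lies flat on the bed within 12 mm of the ram axis; the rest is where it was (all of step 2 and linear speed of pin below 0.02 m/s and value of joint ram below 0.003 m and x of plate in the frame of press between -0.012 and 0.012 m and y of plate in the frame of press between -0.012 and 0.012 m and angle between plate's own z axis and vertical below 0.05 rad); the robot touches nothing.
It fails at once if The pin is let fall (faster than a 10 mm drop while the fingers do not touch it, or below the frame's arm) ((contact force between pin and the fingers below 0.05 N and linear speed of pin above 0.45 m/s) or height (world z) of pin below 0.12 m).
It fails at once if Another thing on the table is pushed more than 30 mm (distance of any of pad_tin, wood_stamp, jar, food_box, brush, plate_pile from where it was at the start of the episode above 0.03 m).
It also fails if it takes over 51 s, if anything falls off the work surface, if the arm or the gripper's body presses on something with over 40 N, if the wrist force passes 120 N, or if a joint passes its speed limit or range.

### The arm

A 6-joint arm with a two-finger parallel gripper is mounted at the origin on the work surface. World frame = base frame: x ahead of the robot, y to its left, z up, the work surface at z = 0. Lengths are in mm, angles in rad, forces in N, time in s.
With the tool pointing down it reaches from about 350 to 775 mm from the base axis. Payload 7.3 kg.
Tool frame: the origin (TCP) lies between the finger pads; the fingertips stand 25 mm ahead of it and the grasp point (between the pads) lies 6 mm ahead of it; z points along the fingers, y is the direction in which the jaws open and shut (so a half turn about z gives the same grasp; the last joint's range is limited). The gripper opens to 92 mm and grips with 3 to 60 N. Pads are 19 mm wide; open, the fingers measure 130 mm over their backs; the gripper's body (75 mm by 190 mm) begins 47 mm behind the grasp point.
Start: joints at [-1.337, 0.342, 1.524, -0, 1.275, -0.146], TCP at [194.659, -487.597, 251.741] pointing down, gripper open.
Joint ranges: [-2.53, 2.53], [-0.77, 2.02], [0.04, 2.7], [-1, 4.14], [0.28, 2.66], [-3.11, 3.11]. Speed limits (rad/s): [2.57, 2.57, 3.14, 3.14, 3.14, 3.14].

### API

Orientations are given as [roll, pitch, yaw] about the fixed x, y, z axes, in that order (R = Rz(yaw) Ry(pitch) Rx(roll)).
In Python, from plant import get_obs, capture, calibration, close_job gives the robot as it stands. The module is installed in compiled form; this text tells all that it offers.
- The arm moves only by the shell command python3 -m jog 'ROWS'. ROWS is JSON, one flat list of numbers, 5 for each row, row after row: the closure, from 0 (fully open) to 1 (shut), then the shift along the tool's x, y, z in mm, then the turn about the tool's z in degrees. In form: [fingers, tx, ty, tz, yaw, fingers, tx, ty, tz, yaw, ...]. A call has 1 to 5 rows; each row shifts and turns the pose as measured when the row begins, along the tool's axes as they then stand; what a row does not reach is not made up. A row lasts 1/10 s, in which the tool goes at most 50 mm and 8.59 degrees, less where a joint would pass 70% of its speed; a pose out of reach is approached as far as the arm can. A call is refused whole if a number of a shift passes 50 or a number of a turn 8.59, either way. A call with a gripper value outside its range is refused whole. The fingers move at their own pace and stop on an object; the grip force is fixed at half the most. Time passes only in rows, so rows that do not move let the fingers close. It gives the time, the measured TCP pose, the force and the opening at its end, in the units of the state.
- get_obs(): the state, without advancing time (a new reading comes with each control period).
- capture(name): name is "scene" or "top" or "wrist"; returns (picture, depth): 480x640x3 uint8, red, green, blue; 480x640 float32, mm along the optical axis (not along the pixel's ray), 0 where there is no reading.
- calibration(name): a dict with "fovy" (degrees; the focal length in pixels is half the picture's height over the tangent of half this angle, whatever the lens; pixels are square), "cx", "cy" (the principal point, pixels), "k1" (the pictures are not rectified: a ray, as slopes to the right and down, at radius r is drawn at 1 + k1 r^2 times it, then the intrinsics apply), "R" (3x3) and "t" (3): a world point X has camera coordinates R X + t. Camera axes: x right, y down, z forward; pixel columns grow to the right and rows downward; lengths in mm; the calibration is good to about 2 mm. A picture is of the moment at which its call begins: read the wrist's pose just before it. calibration takes no time and is no camera call; for the wrist camera it gives the pose at the moment of the call.
- close_job(): hands the job in, once; it reports no verdict.
The state is a dict: "time": time; "joint_positions": joint angles; "dq": joint speeds; "tau": joint torques, N m; "tool_pos": TCP position; "tcp_rot": TCP orientation; "contact_force": force on the tool from outside, world axes, zero at the start; "moment": the same for the moment, N m; "grip_width": finger opening in mm.
Only numpy, scipy, OpenCV 4.12 (cv2) and the standard library are available. Lean on these libraries where they do the work, as an engineer would, in place of code of your own. Each camera call takes 0.05 s, during which the arm holds its last target.

## Working session

There is one attempt and no reset: what is moved stays moved. The work goes in short steps, Python scripts to look and compute and a shell command to move; the robot and the scene stay as the last step left them, time stands still between calls to the robot, and variables do not carry over. Pictures are saved under pics/ and viewed, and the job is handed in when it is done.

```bash
mkdir -p pics
cat > h.py <<'E'
import numpy as np, cv2
from plant import get_obs, capture, calibration
def save(n,p): cv2.imwrite('pics/'+n+'.png',cv2.cvtColor(p,cv2.COLOR_RGB2BGR))
def ray(c,u,v):
    f=240/np.tan(np.radians(c['fovy'])/2)
    K=np.array([[f,0,c['cx']],[0,f,c['cy']],[0,0,1]])
    n=cv2.undistortPoints(np.array([[[u,v]]],float),K,np.array([c['k1'],0,0,0,0.]))[0,0]
    R=np.array(c['R']);t=np.array(c['t'])
    return -R.T@t, R.T@np.array([n[0],n[1],1.])
def onz(c,u,v,z):
    o,d=ray(c,u,v); return o+d*(z-o[2])/d[2]
def dep(c,D,u,v):
    o,d=ray(c,u,v); return o+d*D[int(round(v)),int(round(u))]
def proj(c,X):
    f=240/np.tan(np.radians(c['fovy'])/2)
    K=np.array([[f,0,c['cx']],[0,f,c['cy']],[0,0,1]])
    R=np.array(c['R']);t=np.array(c['t'],float)
    return cv2.projectPoints(np.array(X,float).reshape(-1,1,3),cv2.Rodrigues(R)[0],t,K,np.array([c['k1'],0,0,0,0.]))[0][:,0]
def cloud(c,D):
    f=240/np.tan(np.radians(c['fovy'])/2)
    K=np.array([[f,0,c['cx']],[0,f,c['cy']],[0,0,1]])
    v,u=np.mgrid[0:480,0:640]
    n=cv2.undistortPoints(np.stack([u,v],-1).reshape(-1,1,2).astype(float),K,np.array([c['k1'],0,0,0,0.]))[:,0]
    P=np.c_[n,np.ones(len(n))]*D.reshape(-1,1)
    return ((P-np.array(c['t']))@np.array(c['R'])).reshape(480,640,3)
E
python3 - <<'E'
from h import *
for n in('scene','top'):
    c=calibration(n);p,d=capture(n);save(n+'0',p);np.savez(n+'0.npz',p=p,d=d)
    print(n,c,(d>0).mean())
print(get_obs())
E
```

```text
scene {'fovy': 54.11951735385538, 'cx': 331.93467663031, 'cy': 240.91061533190617, 'k1': -0.07407358634260289, 'R': array([[-2.97734389e-01,  9.54648733e-01, -1.75391818e-04],
       [ 6.39280445e-01,  1.99241355e-01, -7.42713535e-01],
       [-7.08995590e-01, -2.21243485e-01, -6.69609270e-01]]), 't': array([ 220.41337908, -208.44417942, 1643.59605025])} 0.9959407552083334
top {'fovy': 53.7233975393352, 'cx': 314.8407477409765, 'cy': 241.6069481208583, 'k1': -0.08596168153502201, 'R': array([[-0.02320005, -0.99972297,  0.00396817],
       [-0.99382665,  0.02263211, -0.10861116],
       [ 0.10849126, -0.00646346, -0.99407639]]), 't': array([ -52.05120718,  536.75318955, 1601.30259251])} 0.9959016927083333
{'time': 0.1, 'joint_positions': array([-1.33696863e+00,  3.42657814e-01,  1.52489165e+00,  1.06951483e-05,
        1.27538859e+00, -1.45993429e-01]), 'dq': array([-0.00116306, -0.00252867, -0.0045796 , -0.0019343 , -0.00124779,
       -0.00093066]), 'tau': array([ 1.27937419e-03, -4.32005417e+01, -2.44695604e+01,  7.18314084e-02,
        5.25997079e-02, -4.89481693e-05]), 'tool_pos': array([ 194.59962206, -487.26618151,  251.12237333]), 'tcp_rot': array([-3.14026306e+00, -2.05840792e-04,  3.79817872e-01]), 'contact_force': array([-0.28872836, -0.76415631,  0.50490335]), 'moment': array([ 0.01722563,  0.02868122, -0.01768275]), 'grip_width': 91.68755143950989}
```

View pics/scene0.png

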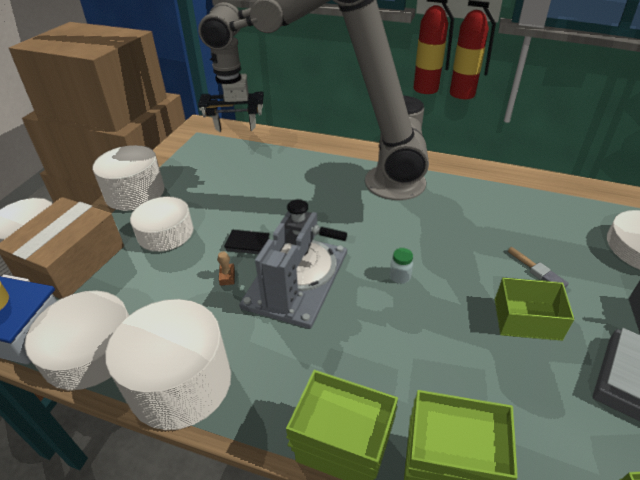

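View pics/top0.png

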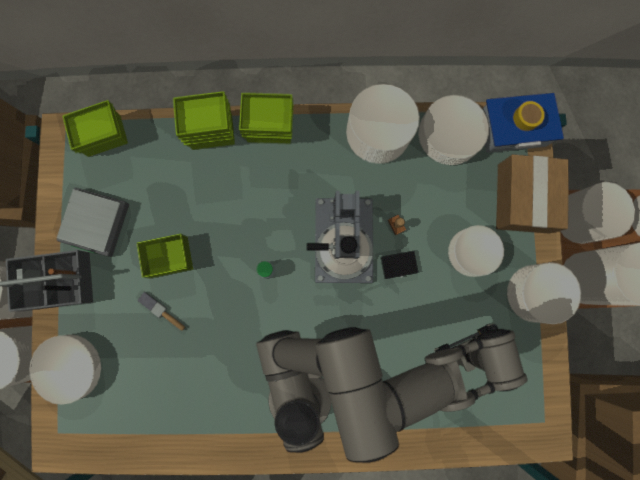

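The top view shows the black palm head at about (348,244), the pin handle at (307–335,247), pointing left (+y), and the column at about (347,205). The jar is at (265,269). Next I'll measure the press roughly from these.

Run:
```python
from h import *
z=np.load('top0.npz');p,d=z['p'],z['d'];c=calibration('top')
C=cloud(c,d)
dark=(p.max(2)<45)
def comp(zl,zh,extra):
    m=(C[...,2]>zl)&(C[...,2]<zh)&extra&(C[...,0]>350)&(C[...,0]<800)&(abs(C[...,1])<300)
    return m
for nm,zl,zh,e in(('head',222,245,dark),('handle',150,195,dark),('frame',182,200,~dark),('base',17,27,~dark)):
    m=comp(zl,zh,e).astype(np.uint8)
    n,l,s,ce=cv2.connectedComponentsWithStats(m)
    for i in range(1,n):
        if s[i,4]>15:
            P=C[l==i]; print(nm,s[i],P.mean(0).round(1),P.min(0).round(0),P.max(0).round(0))
            r=cv2.minAreaRect(P[:,:2].astype(np.float32)); print('   ',r)
o=onz(c,348,244,235);print(o)
print(calibration('wrist'))
big=cv2.resize(p[180:300,280:440],None,fx=5,fy=5,interpolation=cv2.INTER_CUBIC);save('topz',big)
z=np.load('scene0.npz');save('scz',cv2.resize(z['p'][180:330,230:420],None,fx=4,fy=4,interpolation=cv2.INTER_CUBIC))
```

```text
head [340 237  17  17 236] [ 502.1 -162.8  233.8] [ 477. -187.  222.] [ 525. -138.  244.]
    ((501.0981750488281, -162.9228515625), (49.01924133300781, 48.09442138671875), 89.77129364013672)
handle [307 243  21   7 135] [505.  -69.1 173.4] [ 496. -101.  166.] [516. -38. 184.]
    ((505.8984375, -69.92340087890625), (62.77183532714844, 19.777053833007812), 88.76139068603516)
frame [335 190   7  26  99] [ 641.5 -136.6  189.3] [ 600. -148.  182.] [ 679. -129.  198.]
    ((639.5064697265625, -139.07223510742188), (18.933353424072266, 79.85395050048828), 88.3690414428711)
frame [354 191   5  26 103] [ 636.6 -196.5  189.5] [ 596. -203.  182.] [ 676. -190.  200.]
    ((636.0221557617188, -195.712158203125), (12.38234806060791, 79.80481719970703), 88.39566040039062)
frame [335 222  24  36 343] [ 517.9 -158.5  189.5] [ 467. -200.  182.] [ 578. -124.  197.]
    ((523.08740234375, -162.07058715820312), (72.2171859741211, 109.88176727294922), 88.21239471435547)
base [315 197  20  46 415] [621.8 -90.8  21.8] [ 535. -133.   17.] [692. -65.  27.]
    ((613.0464477539062, -99.82572937011719), (66.1
[... 291 characters left out ...]
.2   22. ] [ 598. -199.   17.] [ 621. -150.   27.]
    ((609.646484375, -174.41358947753906), (49.32649612426758, 21.760540008544922), 84.8061752319336)
base [315 251  58  32 466] [ 419.7 -159.8   22.3] [ 393. -261.   17.] [499. -62.  27.]
    ((447.9425048828125, -161.5867919921875), (197.3314666748047, 106.86083221435547), 88.6796875)
[ 503.4687722  -162.49116687  235.        ]
{'fovy': 65.31483577760365, 'cx': 318.53769962224004, 'cy': 239.2369674867383, 'k1': -0.029821047163663895, 'R': array([[ 0.37110071, -0.92859196, -0.0011056 ],
       [-0.88820138, -0.35530592,  0.29130056],
       [-0.27089218, -0.10711985, -0.95663094]]), 't': array([-524.78523263,  -36.86331615,  391.24080419])}
```

View pics/topz.png

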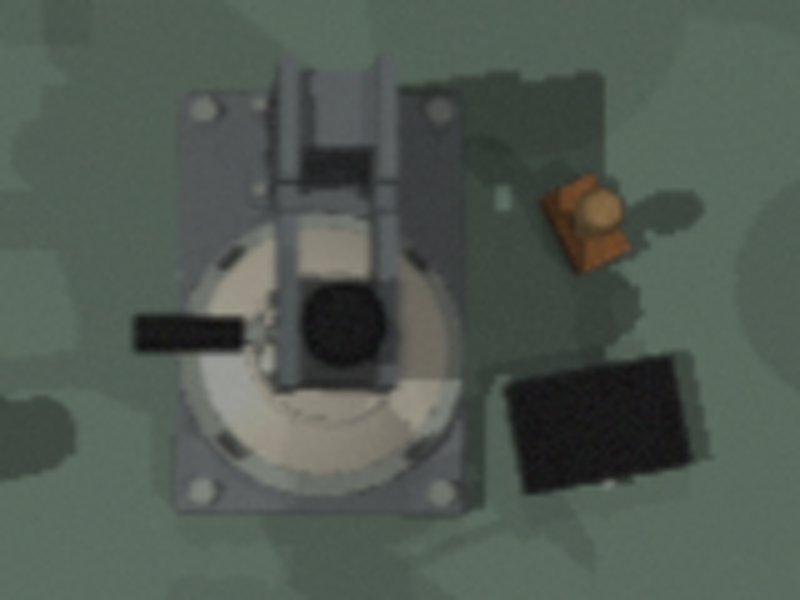

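View pics/scz.png

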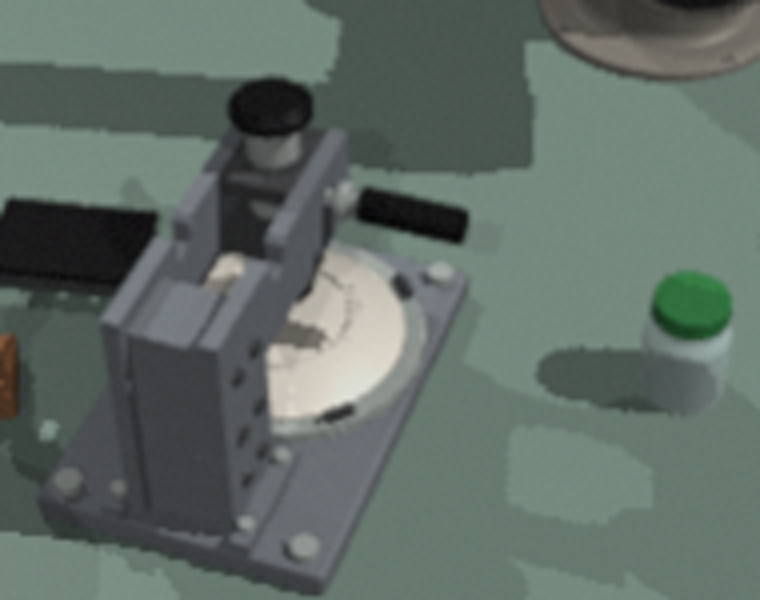

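```bash
python3 -m jog '[0,0,0,-45,-8.5, 0,0,0,-45,-8.5, 0,0,0,0,-8.5, 0,0,0,0,-8.5, 0,0,0,0,-8.5]'; python3 -m jog '[0,0,0,0,-8.5, 0,0,0,0,-8.5, 0,0,0,0,-7]'; python3 -c "
from h import *
o=get_obs();print(o)"
```

```text
time: 0.6
tool_pos: [194.3, -486.3, 342.2]
tcp_rot: [-3.137, -0.006, 1.133]
contact_force: [0.9, 0.3, -1.0]
grip_width: 91.5
time: 0.9
tool_pos: [194.2, -485.8, 341.3]
tcp_rot: [-3.139, -0.01, 1.562]
contact_force: [-0.7, 0.1, -0.3]
grip_width: 92.0
{'time': 0.9, 'joint_positions': array([-1.33702027e+00,  2.90986238e-01,  1.35121516e+00,  2.02017365e-05,
        1.50943693e+00, -1.32776265e+00]), 'dq': array([-1.20017805e-03,  3.79487453e-03,  6.24396416e-03, -4.82581178e-04,
       -5.09670024e-05, -1.25628720e+00]), 'tau': array([ 2.45472198e-03, -4.21993124e+01, -2.62092358e+01, -1.79202540e-02,
        1.32409637e-01,  1.50622062e+00]), 'tool_pos': array([ 194.2305184 , -485.81933031,  341.29000049]), 'tcp_rot': array([-3.13919466, -0.0097553 ,  1.56152567]), 'contact_force': array([-0.71397109,  0.134397  , -0.2587624 ]), 'moment': array([-0.04776268, -0.11524191,  0.01309826]), 'grip_width': 92.03244071155557}
```

```bash
python3 -m jog '[0,36,27,0,0, 0,36,27,0,0, 0,36,27,0,0, 0,36,27,0,0, 0,36,27,0,0]'; python3 -m jog '[0,36,27,0,0, 0,36,27,0,0, 0,36,27,0,0, 0,36,27,0,0, 0,36,27,0,0]';python3 -m jog '[0,36,27,0,0, 0,18,13,0,0.8, 0,0,0,0,0, 0,0,0,0,0]'
python3 - <<'E'
from h import *
o=get_obs();print(o['tool_pos'],o['tcp_rot'],o['joint_positions']);c=calibration('wrist');p,d=capture('wrist');save('w1',p);np.savez('w1.npz',p=p,d=d,R=c['R'],t=c['t'])
E
```

```text
time: 1.4
tool_pos: [331.0, -304.5, 339.3]
tcp_rot: [-3.136, -0.014, 1.556]
contact_force: [0.6, -0.3, 0.5]
grip_width: 91.8
time: 1.9
tool_pos: [472.1, -117.7, 340.2]
tcp_rot: [-3.134, -0.015, 1.555]
contact_force: [-0.3, -1.1, 0.7]
grip_width: 91.9
time: 2.3
tool_pos: [515.9, -56.7, 338.6]
tcp_rot: [-3.131, -0.017, 1.549]
contact_force: [0.0, -0.5, -0.7]
grip_width: 91.7
[515.85625437 -56.69224107 338.63236671] [-3.1309851  -0.01678757  1.54903797] [-0.26506143  0.28494625  1.36677337  0.01376698  1.50421998 -0.24440655]
```

View pics/w1.png

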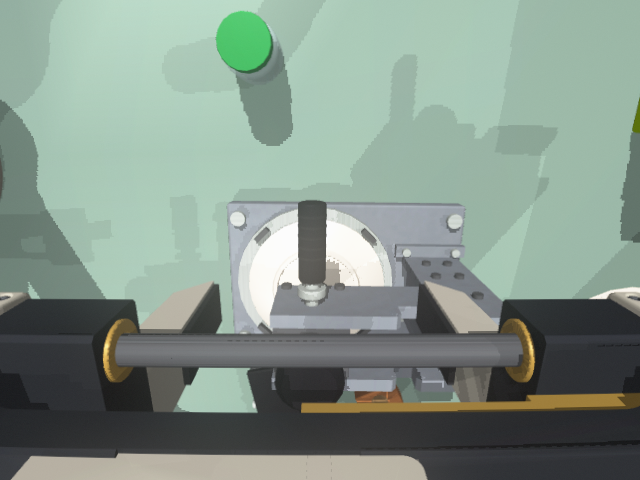

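The wrist view shows the handle at (312, 202–283), the collar at (312,293), and the +y side plate edge around row 290. The jar is well clear. Next I'll measure the handle axis and plate edges.

```bash
cat >> h.py <<'E'
def measw(f):
    z=np.load(f);p,d=z['p'],z['d'];c=dict(calibration('wrist'));c['R']=z['R'];c['t']=z['t']
    return p,d,c,cloud(c,d)
E
python3 - <<'E'
from h import *
p,d,c,C=measw('w1.npz')
m=(p.max(2)<90)&(C[...,2]>150)&(C[...,2]<195);m[:,:270]=0;m[:,350:]=0;m[:195]=0;m[286:]=0
n,l,s,ce=cv2.connectedComponentsWithStats(m.astype(np.uint8));i=1+s[1:,4].argmax();print(s[i])
for r in range(205,282,8):
    u=np.where(l[r]==i)[0]; a=onz(c,u.min(),r,165);b=onz(c,u.max()+1,r,165); print(r,u.min(),u.max(),((a+b)/2).round(1),np.linalg.norm(b-a).round(1),C[r,u,2].max().round(1))
P=C[l==i];print(P[:,1].min(),P[:,1].max())
# frame plate top
m=(abs(C[...,2]-190)<4);m[:,:265]=0;m[:,430:]=0;m[:280]=0;m[330:]=0
P=C[m];print(len(P),np.median(P,0),P.min(0),P.max(0))
rows=[]
for u in range(280,395,10):
    r=np.where(m[:,u])[0]; print(u,r.min(),r.max(),onz(c,u,r.min(),190).round(1),C[r,u,2].mean().round(1))
save('w1z',cv2.resize(p[190:420,220:480],None,fx=3,fy=2.6*1))
E
```

```text
[298 201  28  57 854]
205 298 325 [509.  -38.8 165. ] 23.4 176.2
213 299 325 [509.2 -45.6 165. ] 22.7 176.9
221 299 325 [509.1 -52.5 165. ] 22.8 176.2
229 299 325 [508.9 -59.5 165. ] 23.0 175.5
237 320 325 [517.7 -66.7 165. ] 5.1 172.7
245 321 325 [518.  -73.9 165. ] 4.3 171.4
253 323 325 [518.7 -81.1 165. ] 2.6 170.6Traceback (most recent call last):
  File "<stdin>", line 6, in <module>
    return umr_minimum(a, axis, None, out, keepdims, initial, where)
ValueError: zero-size array to reduction operation minimum which has no identity
```

Run:
```python
from h import *
p,d,c,C=measw('w1.npz')
m=(p.max(2)<110)&(C[...,2]>150)&(C[...,2]<195);m[:,:270]=0;m[:,350:]=0;m[:195]=0;m[283:]=0
for r in range(203,283,6):
    u=np.where(m[r])[0]; 
    if len(u)==0: print(r);continue
    a=onz(c,u.min(),r,165);b=onz(c,u.max()+1,r,165); print(r,u.min(),u.max(),((a+b)/2).round(1),np.linalg.norm(b-a).round(1),C[r,u,2].max().round(1))
m=(abs(C[...,2]-190)<6);m[:,:265]=0;m[:,430:]=0;m[:280]=0;m[330:]=0
P=C[m];print(len(P),np.median(P,0),P.min(0),P.max(0))
L=[]
for u in range(270,425,8):
    r=np.where(m[:,u])[0]
    if len(r): q=onz(c,u,r.min()-.5,190);print(u,r.min(),r.max(),q.round(1),onz(c,u,r.max()+.5,190).round(1),C[r,u,2].mean().round(1))
save('w1z',cv2.resize(p[190:420,220:480],None,fx=3,fy=2.6*1))
```

```text
203 298 325 [509.  -37.1 165. ] 23.3 170.8
209 298 325 [508.9 -42.2 165. ] 23.5 177.0
215 298 326 [509.2 -47.3 165. ] 24.4 176.3
221 299 325 [509.1 -52.5 165. ] 22.8 176.2
227 299 325 [508.9 -57.7 165. ] 22.9 176.1
233 299 325 [508.8 -63.  165. ] 23.0 175.6
239 299 325 [508.7 -68.3 165. ] 23.1 176.4
245 299 325 [508.5 -73.7 165. ] 23.2 176.0
251 299 325 [508.4 -79.1 165. ] 23.3 177.3
257 299 325 [508.2 -84.6 165. ] 23.5 175.9
263 299 325 [508.1 -90.1 165. ] 23.6 176.6
269 299 325 [508.  -95.7 165. ] 23.7 176.1
275 299 324 [ 507.4 -101.3  165. ] 22.9 176.2
281 301 323 [ 507.7 -107.   165. ] 20.4 176.2
2201 [ 524.82858375 -132.84968331  190.19754443] [ 471.40884902 -141.73323963  184.00001178] [ 582.61839731 -125.93548164  192.61022407]
270 313 328 [ 472.3 -124.5  190. ] [ 471.4 -139.4  190. ] 190.1
278 311 329 [ 479.1 -122.7  190. ] [ 478.2 -140.5  190. ] 190.0
286 312 329 [ 485.7 -123.7  190. ] [ 485.  -140.6  190. ] 189.6
294 312 329 [ 492.4 -123.8  190. ] [ 491.8 -140.7  190. ] 189.6
302 313 329 [ 499.1 -124.8  190. ] [ 498.5 -140.8  190. ] 190.0
310 312 329 [ 505.8 -124.   190. ] [ 505.3 -140.9  190. ] 189.6
318 313 329 [ 512.4 -125.1  190. ] [ 512.1 -141.   190. ] 190.0
326 313 329 [ 519.1 -125.2  190. ] [ 518.9 -141.1  190. ] 190.0
334 313 329 [ 525.8 -125.3  190. ] [ 525.6 -141.2  190. ] 189.7
342 313 329 [ 532.5 -125.4  190. ] [ 532.4 -141.3  190. ] 189.5
350 313 328 [ 539.1 -125.5  190. ] [ 539.2 -140.4  190. ] 189.8
358 313 329 [ 545.8 -125.6  190. ] [ 545.9 -141.5  190. ] 190.1
366 314 329 [ 552.5 -126.6  190. ] [ 552.7 -141.6  190. ] 190.2
374 314 329 [ 559.2 -126.8  190. ] [ 559.5 -141.7  190. ] 190.1
382 314 329 [ 565.8 -126.9  190. ] [ 566.2 -141.8  190. ] 190.1
390 314 328 [ 572.5 -127.   190. ] [ 573. -141.  190.] 189.6
398 314 327 [ 579.2 -127.1  190. ] [ 579.7 -140.2  190. ] 188.7
```

View pics/w1z.png

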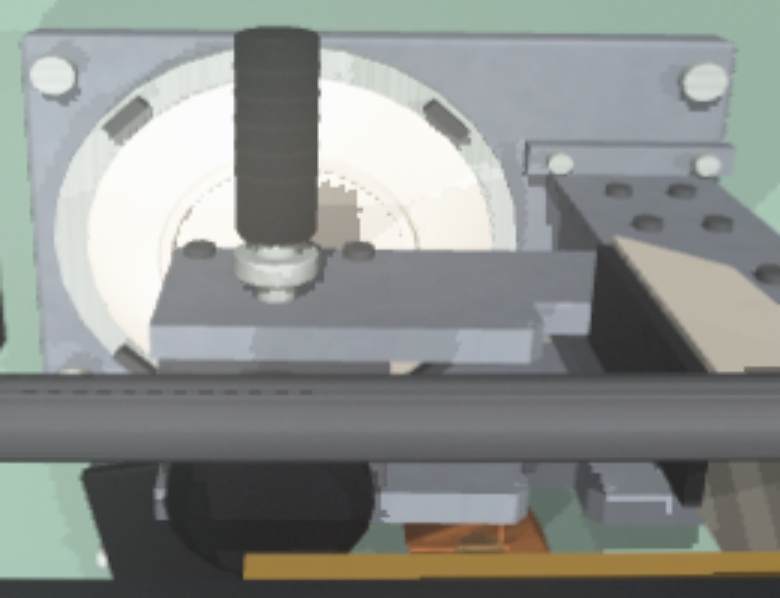

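```bash
python3 -m jog '[0,-14,-6,0,0, 0,0,0,45,0, 0,0,0,45,0, 0,0,0,20,0, 0,0,0,0,0]'
python3 - <<'E'
from h import *
o=get_obs();print(o['tool_pos'],o['tcp_rot']);c=calibration('wrist');p,d=capture('wrist');save('w2',p);np.savez('w2.npz',p=p,d=d,R=c['R'],t=c['t'])
E
```

```text
time: 2.85
tool_pos: [505.5, -75.9, 227.0]
tcp_rot: [-3.135, -0.014, 1.541]
contact_force: [-0.7, -0.4, 0.1]
grip_width: 92.2
[505.45188757 -75.89708089 226.98195702] [-3.13463195 -0.01431299  1.54058425]
```

View pics/w2.png

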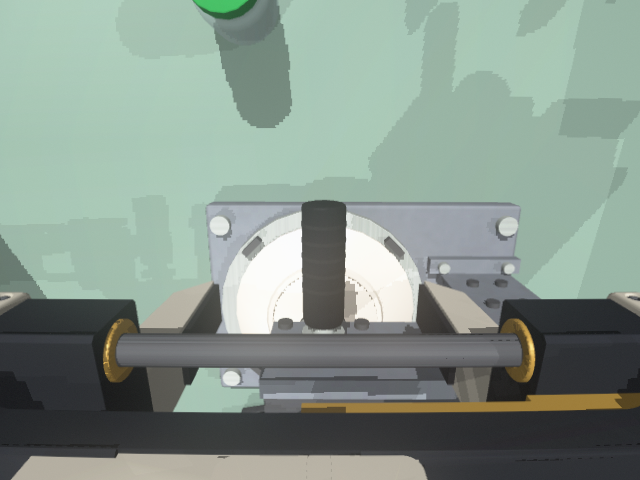

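```bash
cat > hm.py <<'E'
from h import *
import sys
p,d,c,C=measw(sys.argv[1]); z0=float(sys.argv[2])
m=(p.max(2)<110)&(C[...,2]>z0-25)&(C[...,2]<z0+25);m[:,:250]=0;m[:,380:]=0;m[:120]=0;m[328:]=0
n,l,s,ce=cv2.connectedComponentsWithStats(m.astype(np.uint8));i=1+s[1:,4].argmax();print(s[i])
L=[]
for r in range(s[i][1]+2,s[i][1]+s[i][3]-2,3):
    u=np.where(l[r]==i)[0]
    a=onz(c,u.min(),r,z0);b=onz(c,u.max()+1,r,z0);L.append([*((a+b)/2)[:2],np.linalg.norm(b-a),np.percentile(C[r,u,2],95)])
L=np.array(L);L=L[abs(L[:,2]-24)<2.5]
print(L[::4].round(1)); k=np.polyfit(L[:,1],L[:,0],1);print('slope',k[0],'x at y=-68',np.polyval(k,-68),'far end y',L[0,1],'ztop',np.median(L[:,3]),'tilt',np.polyfit(L[:,1],L[:,3],1))
E
python3 hm.py w2.npz 165
```

```text
[ 302  200   44  128 5300]
[[ 509.2  -37.1   23.4  170. ]
 [ 509.   -43.7   23.6  175.5]
 [ 508.8  -50.3   23.8  176.2]
 [ 508.7  -57.1   24.1  175.5]
 [ 508.2  -64.    23.7  175.5]
 [ 508.3  -71.    23.4  176.2]
 [ 507.6  -78.2   22.5  176.3]
 [ 507.7  -85.5   23.3  176.1]
 [ 507.5  -93.    23.5  175.8]
 [ 507.6 -100.6   23.2  175.4]]
slope 0.029114136133246853 x at y=-68 508.26966209383465 far end y -37.145703357198784 ztop 175.81900318780737 tilt [-1.22942007e-02  1.74873178e+02]
```

```bash
python3 -m jog '[0,8,3,0,0, 0,0,0,28,0, 0,0,0,0,0, 0,0,0,0,0]'
```

```text
time: 3.3
tool_pos: [512.7, -69.1, 207.0]
tcp_rot: [3.135, -0.011, 1.538]
contact_force: [0.2, -0.6, 0.4]
grip_width: 91.7
```

```bash
for i in 1 2 3; do python3 -m jog '[0,0,0,0,0]' | sed -n 2,3p; done
```

```text
tool_pos: [513.3, -69.2, 208.6]
tcp_rot: [3.133, -0.01, 1.538]
tool_pos: [514.0, -69.3, 210.0]
tcp_rot: [3.131, -0.01, 1.538]
tool_pos: [514.4, -69.3, 211.0]
tcp_rot: [3.129, -0.009, 1.538]
```

```bash
for i in 1 2 3 ; do python3 -m jog '[0,0,0,0,0,0,0,0,0,0]' | sed -n 2,3p; done; python3 -c "
from h import *
o=get_obs();print(o['dq'],o['joint_positions'],o['tool_pos'])"
```

```text
tool_pos: [514.7, -69.4, 211.9]
tcp_rot: [3.128, -0.009, 1.538]
tool_pos: [514.7, -69.4, 212.0]
tcp_rot: [3.128, -0.009, 1.538]
tool_pos: [514.6, -69.4, 211.8]
tcp_rot: [3.128, -0.009, 1.538]
[-8.10906274e-04 -2.80649765e-04  3.54122067e-04  3.21305279e-04
 -9.10110257e-05  6.87789112e-04] [-0.28871916  0.36128512  1.61230034  0.01345026  1.15736971 -0.26142706] [514.59600786 -69.38005449 211.80286641]
```

```bash
python3 -m jog '[0,2,-7,0,0, 0,0,0,20,0, 0,0,0,15,0, 0,0,0,0,0, 0,0,0,0,0]'; python3 -m jog '[0,0,0,0,0,0,0,0,0,0,0,0,0,0,0,0,0,0,0,0]'
```

```text
time: 4.7
tool_pos: [506.6, -66.2, 176.5]
tcp_rot: [3.128, -0.009, 1.538]
contact_force: [0.1, 0.4, 1.0]
grip_width: 92.3
time: 5.1
tool_pos: [507.2, -66.4, 178.7]
tcp_rot: [3.125, -0.008, 1.539]
contact_force: [0.1, -0.2, -0.7]
grip_width: 91.9
```

```bash
python3 -m jog '[0,0,1,9,0, 0,0,0,1,0, 0,0,0,1,0]'
python3 - <<'E'
from h import *
o=get_obs();print(o['tool_pos'],o['tcp_rot']);c=calibration('wrist');p,d=capture('wrist');save('w3',p);np.savez('w3.npz',p=p,d=d,R=c['R'],t=c['t'])
E
python3 hm.py w3.npz 165
```

```text
time: 5.4
tool_pos: [508.7, -66.4, 167.2]
tcp_rot: [3.124, -0.008, 1.538]
contact_force: [-0.0, -0.0, 0.8]
grip_width: 91.8
[508.73023523 -66.44450907 167.16787009] [ 3.12370563 -0.00808776  1.53840868]
[ 286  249   61   79 4580]
[[509.1 -36.3  22.7 166.3]
 [508.9 -41.2  23.7 176.2]
 [508.7 -46.3  23.9 175.8]
 [508.6 -51.4  23.4 176.4]
 [508.6 -56.6  24.  175.8]
 [508.4 -62.   23.5 176.4]]
slope 0.029251616977409804 x at y=-68 508.17673945496585 far end y -36.31643192256921 ztop 175.7946406227371 tilt [-1.57607681e-01  1.67056666e+02]
```

View pics/w3.png

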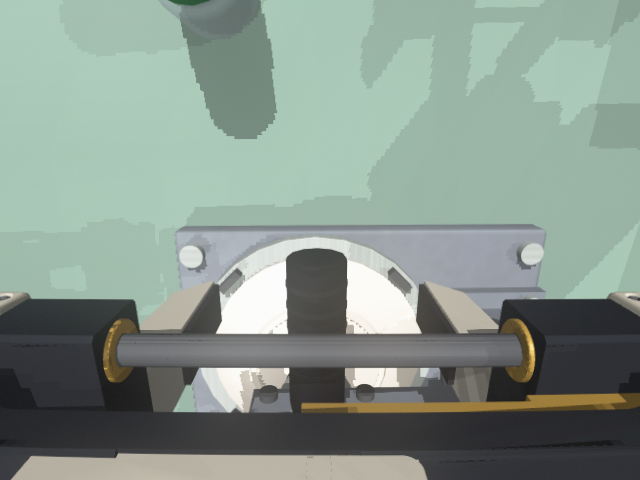

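The handle is centred between the fingers at (316,250–330), so I'll close.

```bash
python3 -m jog '[0.3,0,0,0,0, 0.6,0,0,0,0, 1,0,0,0,0, 1,0,0,0,0, 1,0,0,0,0]'; python3 -m jog '[1,0,0,0,0, 1,0,0,0,0, 1,0,0,0,0, 1,0,0,0,0, 1,0,0,0,0]'
```

```text
time: 5.95
tool_pos: [508.6, -66.4, 166.9]
tcp_rot: [3.124, -0.008, 1.538]
contact_force: [-0.3, -0.5, -0.3]
grip_width: 56.6
time: 6.45
tool_pos: [508.5, -66.4, 167.0]
tcp_rot: [3.124, -0.008, 1.538]
contact_force: [-0.4, 0.7, -0.0]
grip_width: 23.1
```

```bash
python3 -m jog '[1,8,0,0,0, 1,10,0,0,0, 1,10,0,0,0, 1,10,0,0,0]'
```

```text
time: 6.85
tool_pos: [509.8, -26.4, 167.2]
tcp_rot: [3.124, -0.008, 1.537]
contact_force: [0.3, 0.0, -0.6]
grip_width: 23.2
```

```bash
python3 -m jog '[1,12,0,0,0, 1,12,0,0,0, 1,12,0,0,0, 1,12,0,0,0, 1,6,0,0,0]';python3 -m jog '[1,0,0,0,0,1,0,0,0,0]'
```

```text
time: 7.35
tool_pos: [511.2, 34.5, 167.4]
tcp_rot: [3.125, -0.009, 1.539]
contact_force: [0.4, 0.0, -1.8]
grip_width: 22.6
time: 7.55
tool_pos: [511.0, 35.8, 167.2]
tcp_rot: [3.126, -0.009, 1.541]
contact_force: [0.4, 0.5, -1.6]
grip_width: 23.3
```

Run:
```python
from h import *
o=get_obs();print(o['tool_pos'],o['tcp_rot'])
for n in('wrist','scene'):
    c=calibration(n);p,d=capture(n);np.savez(n+'4.npz',p=p,d=d,R=c['R'],t=c['t']);
    if n=='scene': p=cv2.resize(p[150:310,210:450],None,fx=3.3,fy=3.3,interpolation=cv2.INTER_CUBIC)
    save(n+'4',p)
```

```text
[510.99452002  35.8016828  167.19853995] [ 3.12582788 -0.00901693  1.54085207]
```

View pics/wrist4.png

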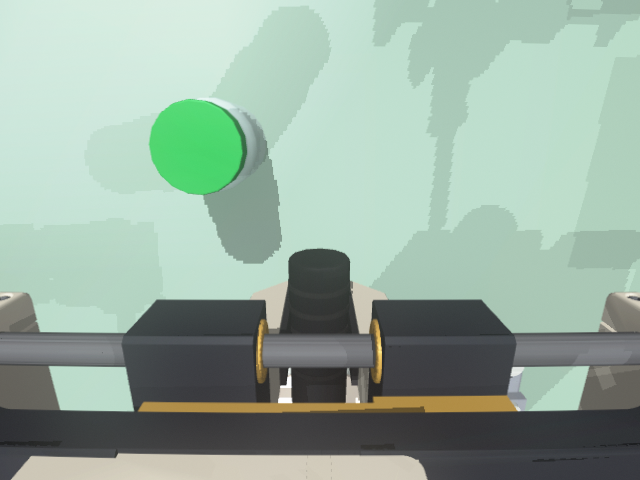

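View pics/scene4.png

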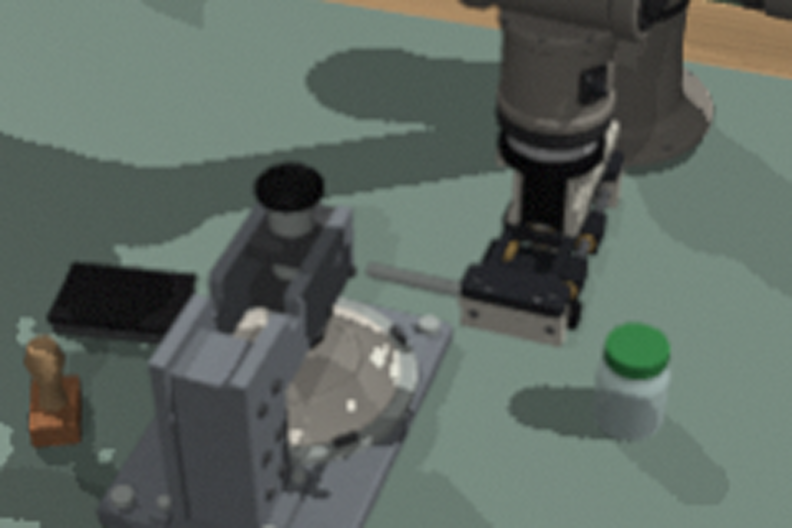

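```bash
python3 - <<'E'
from h import *
z=np.load('scene4.npz');c=calibration('scene');C=cloud(c,z['d'])
for u,v in((370,270),(385,272),(410,278),(440,285),(458,290)):
    U,V=210+u/3.3,150+v/3.3
    o,d=ray(c,U,V); print(u,(o+d*(510-o[0])/d[0]).round(1), C[int(round(V)),int(round(U))].round(0))
E
python3 -m jog '[1,0,0,-15,0, 1,0,0,-20,0, 1,0,0,-12,0, 1,0,0,0,0,1,0,0,0,0]'
```

```text
370 [510.  -97.9 163.2] [511. -98. 163.]
385 [510.  -85.8 164.3] [511. -85. 166.]
410 [510.  -65.7 163.4] [513. -65. 167.]
440 [510.  -41.7 162.5] [511. -42. 165.]
458 [510.  -27.4 161.2] [602.  -3. 246.]
time: 8.15
tool_pos: [509.9, 32.4, 214.7]
tcp_rot: [3.128, -0.009, 1.536]
contact_force: [-0.4, 0.0, -1.4]
grip_width: 23.1
```

```bash
python3 -m jog '[1,0,15,-2,0, 1,0,20,0,0, 1,0,20,0,0, 1,0,20,0,0, 1,0,12,0,0]';python3 -m jog '[1,0,0,0,0,1,0,0,0,0,1,0,0,0,0]'
```

```text
time: 8.65
tool_pos: [596.7, 28.2, 213.2]
tcp_rot: [3.135, -0.009, 1.534]
contact_force: [-0.3, -0.8, -0.8]
grip_width: 23.2
time: 8.95
tool_pos: [595.9, 27.7, 209.9]
tcp_rot: [3.14, -0.009, 1.533]
contact_force: [-0.6, 0.1, -1.3]
grip_width: 23.5
```

```bash
python3 -m jog '[1,-10,0,-5,0, 1,-15,0,-2,0, 1,-15,0,0,0, 1,0,0,0,0, 1,0,0,0,0]'
python3 - <<'E'
from h import *
o=get_obs();print(o['tool_pos'],o['tcp_rot'])
for n in('wrist','scene'):
    c=calibration(n);p,d=capture(n);np.savez(n+'5.npz',p=p,d=d,R=c['R'],t=c['t']);
    if n=='scene': p=cv2.resize(p[150:310,210:450],None,fx=3.3,fy=3.3,interpolation=cv2.INTER_CUBIC)
    save(n+'5',p)
E
```

```text
time: 9.45
tool_pos: [592.7, -17.0, 217.9]
tcp_rot: [3.14, -0.008, 1.532]
contact_force: [0.1, -0.1, -1.1]
grip_width: 22.9
[592.73901637 -17.04905535 217.9478766 ] [ 3.14011271 -0.00828137  1.53197995]
```

View pics/scene5.png

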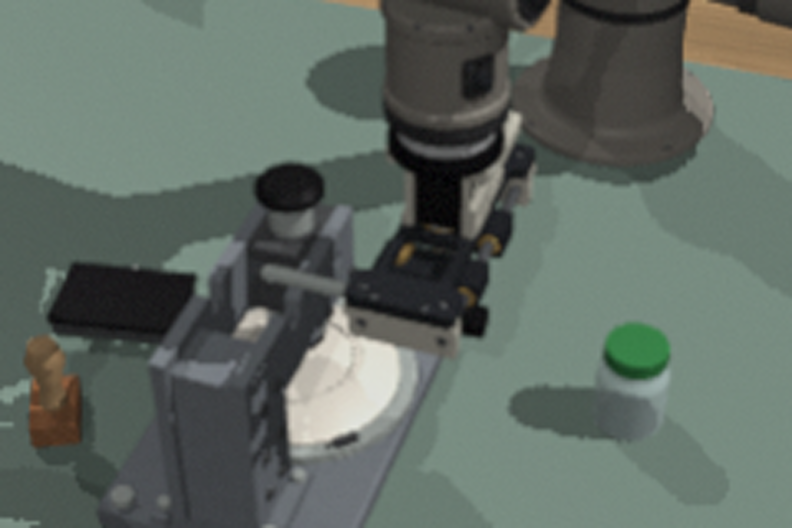

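View pics/wrist5.png

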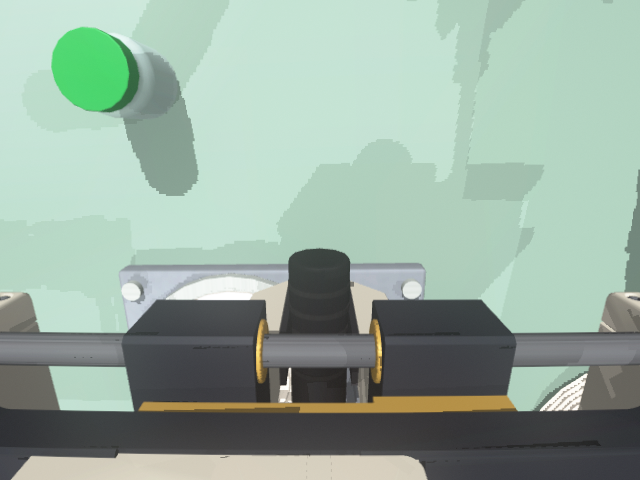

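```bash
python3 -m jog '[1,-10,1,0,-0.3, 1,-15,1,0,0, 1,-15,1,0,0, 1,-8,0,0,0, 1,0,0,0,0]';python3 -m jog '[1,0,0,0,0,1,0,0,0,0,1,0,0,0,0]'
python3 - <<'E'
from h import *
o=get_obs();print(o['tool_pos'],o['tcp_rot'])
for n in('top','scene'):
    c=calibration(n);p,d=capture(n);np.savez(n+'6.npz',p=p,d=d,R=c['R'],t=c['t']);
    if n=='scene': p=cv2.resize(p[190:290,260:380],None,fx=6,fy=6,interpolation=cv2.INTER_CUBIC)
    else: p=cv2.resize(p[180:300,280:440],None,fx=5,fy=5,interpolation=cv2.INTER_CUBIC)
    save(n+'6',p)
E
```

```text
time: 10.05
tool_pos: [594.4, -68.5, 217.0]
tcp_rot: [3.141, -0.008, 1.54]
contact_force: [-0.1, 0.4, -0.7]
grip_width: 23.1
time: 10.35
tool_pos: [594.2, -68.6, 216.9]
tcp_rot: [3.141, -0.009, 1.539]
contact_force: [-0.3, -0.5, -2.0]
grip_width: 23.2
[594.21919849 -68.58968452 216.88687495] [ 3.14105238 -0.00853727  1.53886503]
```

View pics/scene6.png

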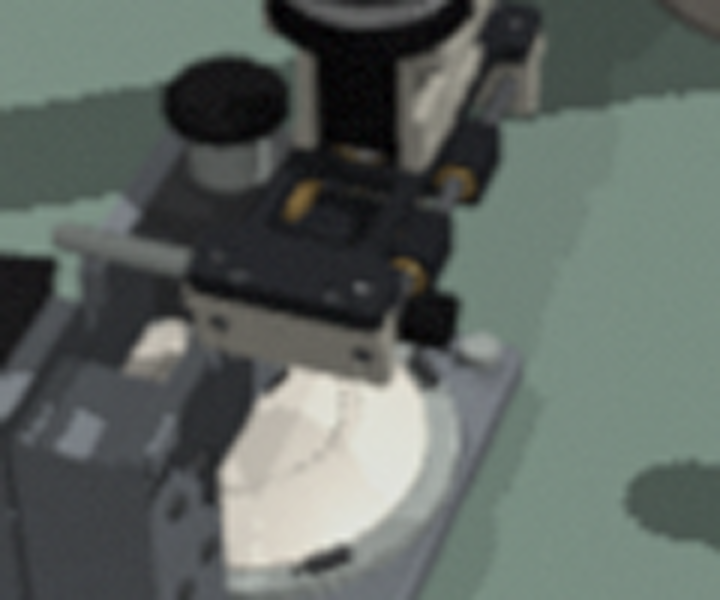

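View pics/top6.png

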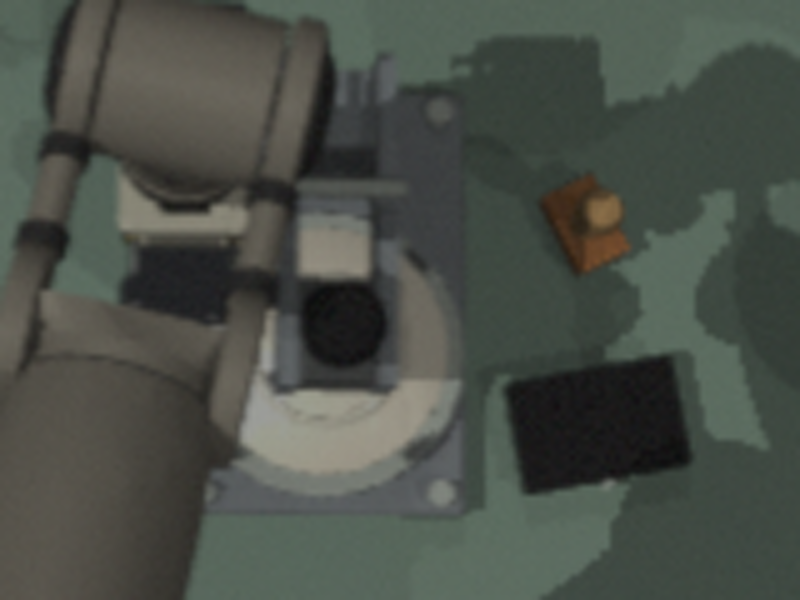

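Run:
```python
from h import *
c=calibration('top')
z=np.load('top6.npz');p,d=z['p'].astype(float),z['d']
C=cloud(c,d)
for u in range(350,363): 
    col=p[208:226,u].mean(1); print(u,col.astype(int), C[208:226,u,2].astype(int))
```

```text
350 [ 61  48  37  36  33  33  36  46  74  81  76  73  83  86  88 103 115 116] [176 179 154 136 123 100  69  67 222 221 216  28  18  20  23  31  28  25]
351 [ 58  46  36  35  33  31  37  44  73  81  75  72  83  86  87  86 111 115] [177 179 155 136 110  98  74  60 223 214 212 208  25  23  19  20  26  35]
352 [ 54  44  35  33  31  35  35  43  74  80  76  71  84  85  85  78 109 115] [173 178 151 142 115  99  83  82 213 216 215 211  24  21  21  17  41  38]
353 [ 52  44  36  36  36  35  33  45  74  80  76  63  70  76  76  65  91 100] [178 180 158 140 115 122 122 103 221 221 215 211  19  20  22  17  34  35]
354 [52 45 37 37 34 33 32 45 72 81 76 58 51 53 53 47 57 67] [176 173 153 158 152 155 153 153 217 215 221 214 158 155 158 151 154 153]
355 [51 48 47 48 45 46 46 52 74 83 80 62 53 48 45 44 45 44] [195 188 186 191 190 190 192 183 218 214 217 207 170 166 183 195 191 184]
356 [59 60 61 60 60 60 58 56 74 82 77 64 59 52 50 54 56 54] [ 184  185  190  189  191 1650  191  185  211  221  220  209  165  173
  190  193  185  192]
357 [65 64 63 65 63 64 62 59 74 81 77 64 59 56 53 59 57 58] [189 190 192 192 193 188 186 189 218 219 213 212 173 168 186 186 194 189]
358 [66 67 64 65 66 64 63 59 72 82 79 66 59 58 54 59 58 57] [193 188 189 187 187 192 195 196 211 216 214 209 168 166 186 189 191 187]
359 [63 65 63 63 65 64 63 60 73 82 78 65 63 61 57 61 60 62] [ 28  22  26  27  15  24  18  17 217 214 215 213  18  28  19  23  26  22]
360 [62 62 60 62 61 62 62 60 70 79 76 63 61 64 61 63 61 61] [ 16  22  28  14  22  19  20  17 208 214 217  21  16  19  20  24  22  19]
361 [63 61 61 61 62 61 62 61 66 70 68 63 60 61 63 62 63 63] [17 21 24 20 14 28 21 23 28 24 21 30 20 27 22 25 21 21]
362 [62 62 62 63 62 62 62 61 61 64 64 63 64 63 61 62 63 62] [26 21 21 20 18 24 26 20 20 16 15 14 29 22 23 26 20 19]
```

Run:
```python
from h import *
c=calibration('top')
print('pin', onz(c,357,217.3,214), onz(c,352,217.3,214))
z=np.load('top0.npz');p,d=z['p'].astype(float),z['d'];C=cloud(c,d)
print(d[212:226,335:343].shape)
for u in (336,337,338,355,356,357,358):
    print(u,[int(v) for v in C[210:228,u,2]],[int(v) for v in p[210:228,u].mean(1)])
for r in range(210,228): print(r,onz(c,357,r,190)[:2].round(1),onz(c,357,r,170)[:2].round(1))
```

```text
pin [ 587.36850187 -194.32513689  214.        ] [ 587.70382652 -178.95473404  214.        ]
(14, 8)
336 [185, 186, 187, 195, 185, 187, 181, 169, 171, 173, 168, 175, 189, 192, 189, 186, 192, 187] [86, 86, 86, 85, 80, 76, 57, 80, 84, 84, 83, 78, 75, 86, 88, 88, 89, 87]
337 [189, 187, 189, 190, 191, 189, 176, 164, 165, 168, 167, 164, 188, 196, 186, 192, 193, 191] [94, 93, 95, 94, 87, 79, 59, 83, 87, 87, 88, 81, 80, 93, 91, 92, 92, 93]
338 [195, 197, 186, 191, 186, 190, 178, 164, 166, 163, 170, 168, 186, 190, 189, 188, 195, 194] [92, 93, 93, 91, 88, 78, 59, 81, 88, 88, 88, 82, 79, 92, 94, 93, 95, 94]
355 [188, 187, 192, 192, 188, 190, 180, 173, 167, 170, 167, 176, 185, 189, 183, 186, 189, 189] [71, 71, 72, 72, 74, 69, 61, 75, 79, 78, 80, 74, 68, 73, 74, 73, 73, 73]
356 [187, 189, 189, 193, 191, 190, 185, 171, 164, 167, 172, 167, 190, 192, 191, 194, 188, 193] [89, 89, 88, 89, 87, 76, 63, 82, 87, 88, 88, 78, 73, 84, 89, 88, 86, 88]
357 [193, 188, 193, 191, 190, 186, 181, 168, 167, 171, 174, 166, 186, 188, 193, 185, 190, 191] [94, 93, 94, 93, 90, 80, 63, 82, 89, 87, 86, 83, 75, 88, 93, 92, 93, 92]
358 [186, 193, 187, 190, 193, 183, 181, 170, 167, 168, 173, 172, 187, 193, 186, 194, 187, 187] [93, 92, 94, 93, 91, 78, 62, 79, 82, 83, 83, 80, 75, 89, 90, 91, 92, 92]
210 [ 614.3 -197.5] [ 617.8 -199.4]
211 [ 611.1 -197.3] [ 614.6 -199.3]
212 [ 608.  -197.2] [ 611.4 -199.2]
213 [ 604.8 -197.1] [ 608.2 -199.1]
214 [ 601.6 -197. ] [ 605. -199.]
215 [ 598.5 -196.9] [ 601.7 -198.9]
216 [ 595.3 -196.8] [ 598.5 -198.8]
217 [ 592.1 -196.7] [ 595.3 -198.7]
218 [ 589.  -196.6] [ 592.1 -198.6]
219 [ 585.8 -196.5] [ 588.9 -198.4]
220 [ 582.7 -196.4] [ 585.7 -198.3]
221 [ 579.5 -196.3] [ 582.5 -198.2]
222 [ 576.4 -196.2] [ 579.4 -198.1]
223 [ 573.2 -196.1] [ 576.2 -198. ]
224 [ 570.1 -196. ] [ 573.  -197.9]
225 [ 566.9 -195.9] [ 569.8 -197.8]
226 [ 563.8 -195.8] [ 566.6 -197.7]
227 [ 560.6 -195.6] [ 563.4 -197.6]
```

```bash
python3 -m jog '[1,0,0,10,0, 1,0,0,10,0, 1,0,0,2,0, 1,0,0,0,0]'
```

```text
time: 10.85
tool_pos: [593.9, -67.3, 192.3]
tcp_rot: [-3.141, -0.009, 1.54]
contact_force: [1.2, -0.1, -1.3]
grip_width: 23.2
```

```bash
python3 -m jog '[1,0,0,5,0, 1,-1,0,4,0, 1,0,0,0,0, 1,0,0,0,0]';python3 -m jog '[1,0,0,2,0, 1,0,0,0,0, 1,0,0,0,0]'
```

```text
time: 11.25
tool_pos: [593.9, -68.3, 182.4]
tcp_rot: [-3.141, -0.009, 1.54]
contact_force: [-0.1, -0.2, -1.2]
grip_width: 23.0
time: 11.55
tool_pos: [594.2, -68.4, 180.8]
tcp_rot: [3.141, -0.009, 1.54]
contact_force: [-0.2, -0.5, -1.3]
grip_width: 23.0
```

Not in contact yet; I'll lower in 1 mm steps.

```bash
python3 -m jog '[1,0,0,1,0, 1,0,0,0,0]';python3 -m jog '[1,0,0,1,0, 1,0,0,0,0]';python3 -m jog '[1,0,0,1,0, 1,0,0,0,0]'
```

```text
time: 11.75
tool_pos: [594.3, -68.4, 180.0]
tcp_rot: [3.141, -0.008, 1.54]
contact_force: [0.2, 0.8, -0.9]
grip_width: 23.0
time: 11.95
tool_pos: [594.5, -68.4, 179.3]
tcp_rot: [3.14, -0.008, 1.54]
contact_force: [-0.6, 0.1, 0.2]
grip_width: 23.2
time: 12.15
tool_pos: [594.5, -68.4, 178.7]
tcp_rot: [3.14, -0.008, 1.54]
contact_force: [-2.1, -0.2, 1.2]
grip_width: 23.0
```

```bash
python3 -m jog '[0.7,0,0,0,0, 0.65,0,0,0,0, 0.6,0,0,0,0]'
python3 - <<'E'
from h import *
o=get_obs();print(o['tool_pos'],o['tcp_rot'])
for n in('top','scene','wrist'):
    c=calibration(n);p,d=capture(n);np.savez(n+'7.npz',p=p,d=d,R=c['R'],t=c['t']);
    if n=='scene': p=cv2.resize(p[190:290,260:380],None,fx=6,fy=6,interpolation=cv2.INTER_CUBIC)
    elif n=='top': p=cv2.resize(p[180:300,280:440],None,fx=5,fy=5,interpolation=cv2.INTER_CUBIC)
    save(n+'7',p)
E
```

```text
time: 12.45
tool_pos: [594.8, -68.5, 178.8]
tcp_rot: [3.139, -0.008, 1.54]
contact_force: [-0.4, 0.3, -0.2]
grip_width: 35.1
[594.75840332 -68.53496397 178.77922704] [ 3.13893978 -0.00784269  1.54048982]
```

View pics/scene7.png

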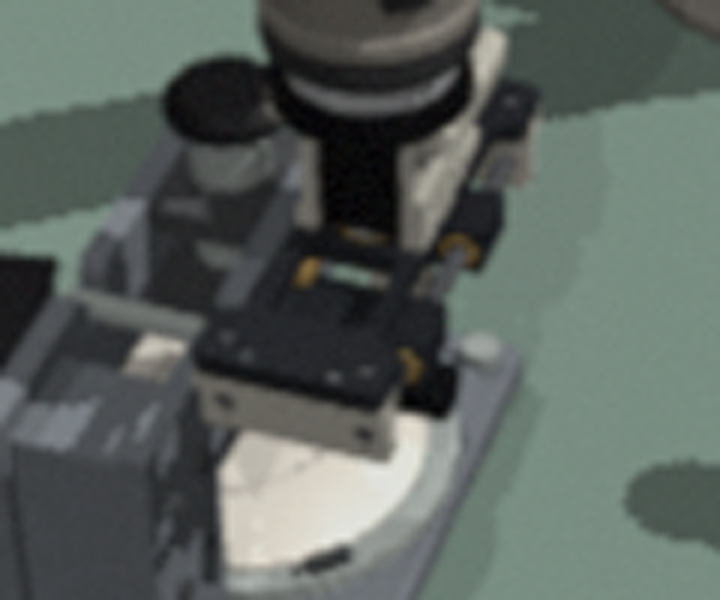

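View pics/wrist7.png

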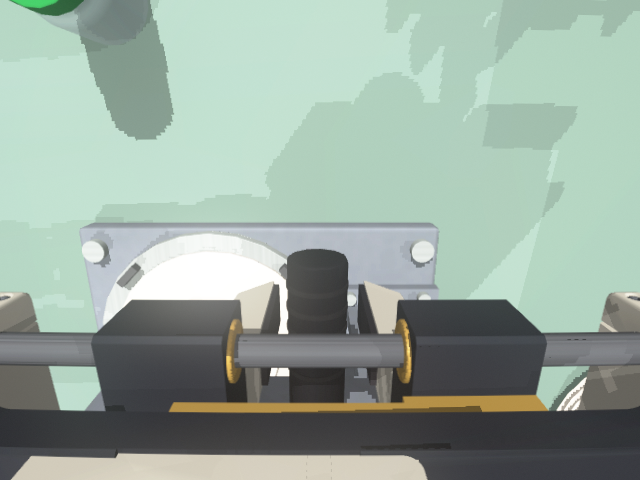

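The pin lies in the notch and is no longer held. Next: open fully and lift straight up.

```bash
python3 -m jog '[0.3,0,0,0,0, 0.1,0,0,0,0, 0,0,0,0,0, 0,0,0,-10,0, 0,0,0,-20,0]';python3 -m jog '[0,0,0,-35,0, 0,0,0,-40,0, 0,0,0,-40,0,0,0,0,-20,0, 0,0,0,0,0]'
python3 - <<'E'
from h import *
o=get_obs();print(o['tool_pos'],o['tcp_rot'])
for n in('top','scene','wrist'):
    c=calibration(n);p,d=capture(n);np.savez(n+'8.npz',p=p,d=d,R=c['R'],t=c['t']);
    if n=='scene': p=cv2.resize(p[190:290,260:380],None,fx=6,fy=6,interpolation=cv2.INTER_CUBIC)
    elif n=='top': p=cv2.resize(p[180:300,280:440],None,fx=5,fy=5,interpolation=cv2.INTER_CUBIC)
    save(n+'8',p)
E
```

```text
time: 13.1
tool_pos: [593.3, -68.5, 207.3]
tcp_rot: [-3.138, -0.009, 1.54]
contact_force: [0.0, -0.7, -0.2]
grip_width: 72.2
time: 13.6
tool_pos: [593.5, -69.7, 353.6]
tcp_rot: [3.139, -0.008, 1.541]
contact_force: [-0.7, -0.0, -0.2]
grip_width: 91.8
[593.48999779 -69.70474723 353.55965752] [ 3.13875304 -0.00774465  1.54051267]
```

View pics/scene8.png

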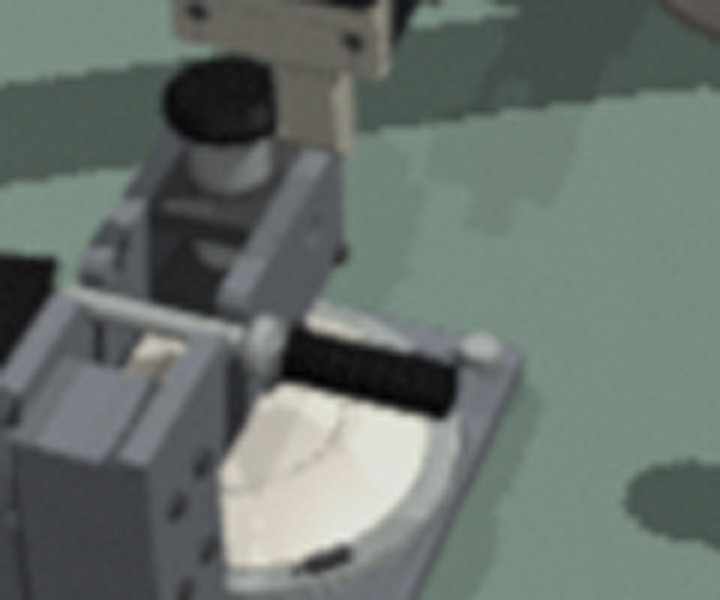

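View pics/wrist8.png

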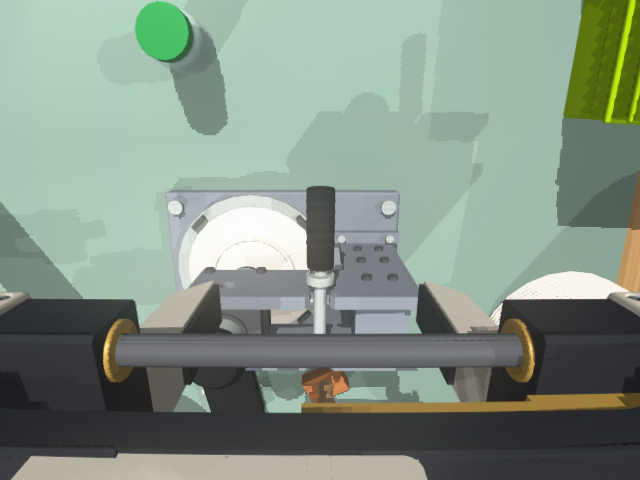

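The scene view shows the pin seated across both plates, with its collar beside the +y plate. In the wrist view the collar is at (320,282). Now I'll shut the fingers and go above the head.

```bash
python3 -m jog '[1,-18,-16,0,0, 1,-20,-18,0,0, 1,-20,-18,0,0, 1,-20,-18,0,0, 1,-18,-16,0,0]';python3 -m jog '[1,0,0,0,0, 1,0,0,0,0, 1,0,0,0,0, 1,0,0,0,0]'
python3 - <<'E'
from h import *
o=get_obs();print(o['tool_pos'],o['tcp_rot'])
for n in('top','scene'):
    c=calibration(n);p,d=capture(n);np.savez(n+'9.npz',p=p,d=d,R=c['R'],t=c['t']);
    if n=='scene': p=cv2.resize(p[150:290,240:400],None,fx=5,fy=5,interpolation=cv2.INTER_CUBIC)
    elif n=='top': p=cv2.resize(p[180:300,280:440],None,fx=5,fy=5,interpolation=cv2.INTER_CUBIC)
    save(n+'9',p)
E
```

```text
time: 14.25
tool_pos: [499.1, -162.1, 336.7]
tcp_rot: [-3.118, -0.017, 1.546]
contact_force: [0.1, 0.1, -0.6]
grip_width: 56.4
time: 14.65
tool_pos: [497.0, -162.3, 331.8]
tcp_rot: [-3.109, -0.021, 1.543]
contact_force: [0.5, -0.4, 0.1]
grip_width: 24.6
[ 496.96692835 -162.34850272  331.7774521 ] [-3.10883778 -0.02118881  1.54257293]
```

View pics/scene9.png

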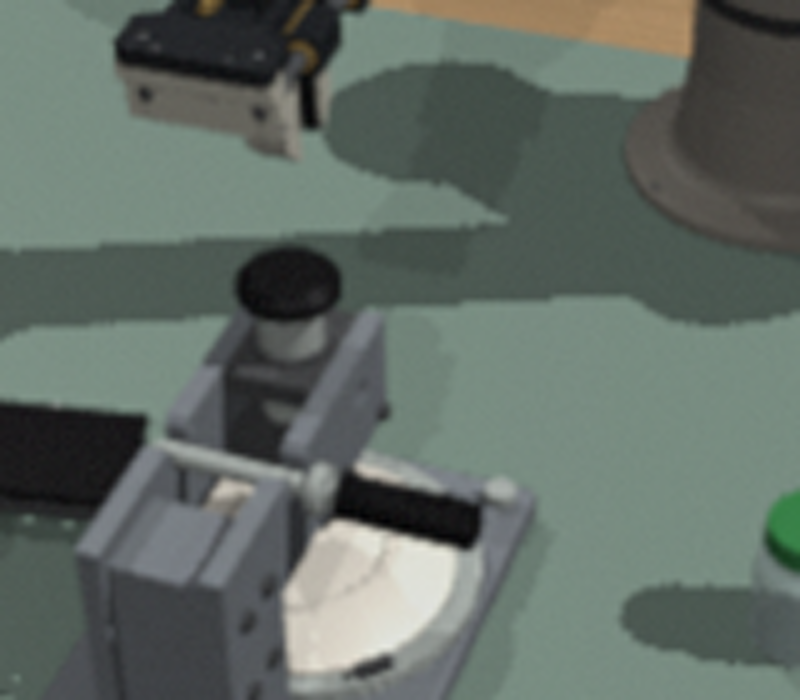

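View pics/top9.png

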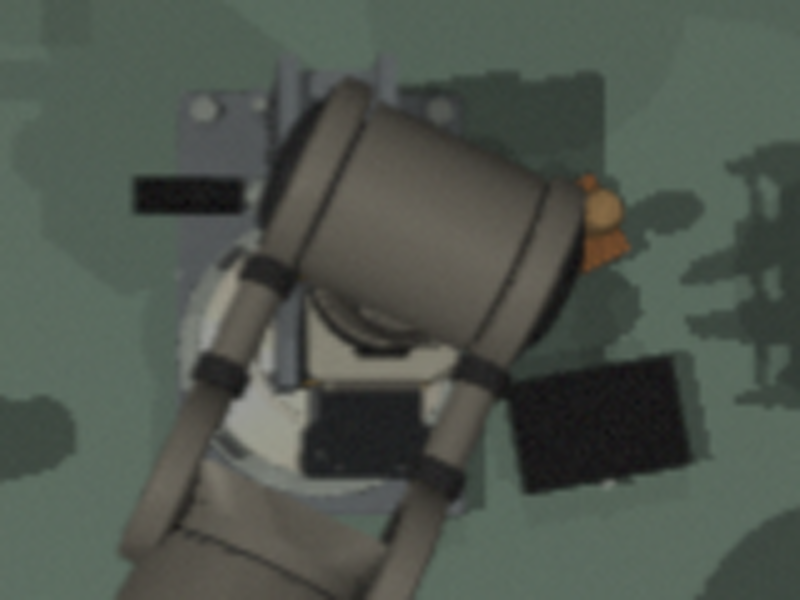

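```bash
python3 -m jog '[1,-3,12,0,0, 1,0,0,15,0, 1,0,0,15,0, 1,0,0,5,0, 1,0,0,0,0]';python3 -m jog '[1,0,0,0,0, 1,0,0,0,0, 1,0,0,0,0, 1,0,0,0,0]'
```

```text
time: 15.25
tool_pos: [510.1, -163.0, 296.0]
tcp_rot: [-3.111, -0.02, 1.547]
contact_force: [-0.9, -0.4, 0.3]
grip_width: 0.5
time: 15.65
tool_pos: [510.9, -163.1, 298.1]
tcp_rot: [-3.114, -0.019, 1.547]
contact_force: [0.9, 0.8, -0.8]
grip_width: 0.3
```

```bash
python3 -m jog '[1,0,-3,10,0, 1,0,0,12,0, 1,0,0,8,0, 1,0,0,0,0, 1,0,0,0,0]'
python3 - <<'E'
from h import *
o=get_obs();print(o['tool_pos'],o['tcp_rot'],o['contact_force'])
p,d=capture('scene')
save('scene10',cv2.resize(p[150:290,240:400],None,fx=5,fy=5,interpolation=cv2.INTER_CUBIC))
E
```

```text
time: 16.15
tool_pos: [506.2, -162.4, 266.2]
tcp_rot: [-3.114, -0.019, 1.547]
contact_force: [1.0, 0.4, 0.3]
grip_width: 0.6
[ 506.23819796 -162.41226648  266.18799554] [-3.11433388 -0.01889205  1.54713832] [1.01472971 0.35731814 0.30697674]
```

View pics/scene10.png

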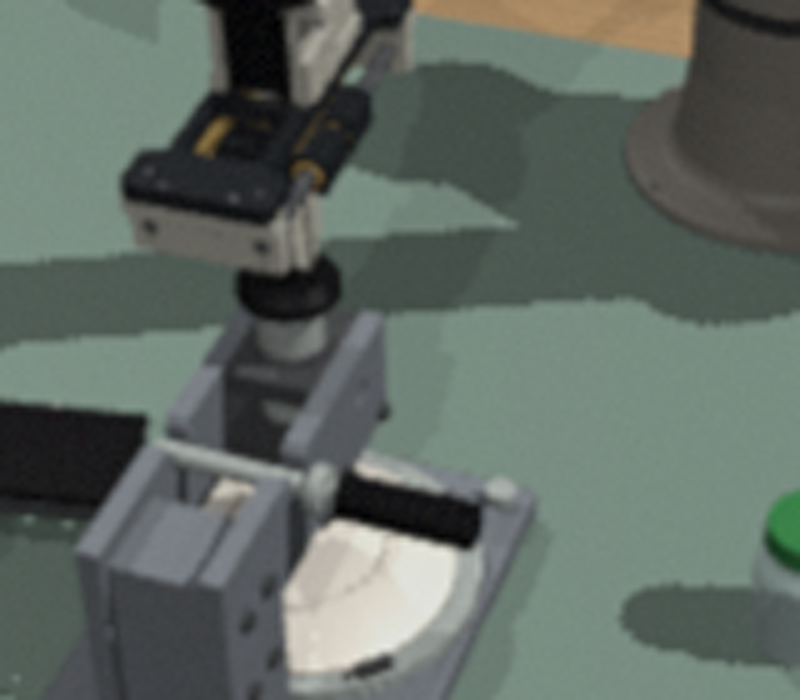

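```bash
python3 -m jog '[1,0,0,5,0, 1,0,0,5,0, 1,0,0,4,0]';python3 -m jog '[1,0,0,4,0, 1,0,0,4,0]'
```

```text
time: 16.5
tool_pos: [506.5, -162.5, 253.6]
tcp_rot: [-3.118, -0.017, 1.547]
contact_force: [-1.2, 0.4, 5.9]
grip_width: 0.5
time: 16.7
tool_pos: [506.4, -162.5, 247.0]
tcp_rot: [-3.12, -0.016, 1.547]
contact_force: [-2.6, 1.0, 8.6]
grip_width: 0.6
```

```bash
python3 -m jog '[1,0,0,5,0, 1,0,0,5,0]';python3 -m jog '[1,0,0,3,0, 1,0,0,3,0]';python3 -m jog '[1,0,0,3,0]'
```

```text
time: 16.9
tool_pos: [506.3, -162.4, 239.1]
tcp_rot: [-3.123, -0.014, 1.548]
contact_force: [-3.0, 2.0, 11.2]
grip_width: 0.4
time: 17.1
tool_pos: [506.3, -162.4, 235.4]
tcp_rot: [-3.125, -0.013, 1.548]
contact_force: [-3.9, 2.0, 11.1]
grip_width: 0.5
time: 17.2
tool_pos: [506.3, -162.4, 235.0]
tcp_rot: [-3.127, -0.011, 1.548]
contact_force: [-9.2, 4.4, 28.1]
grip_width: 0.7
```

The force jumped to 28 N at TCP z 235, so the head is at its stop. I'll hold it there for about 0.5 s.

```bash
python3 -m jog '[1,0,0,2,0, 1,0,0,2,0]'; python3 -m jog '[1,0,0,2,0, 1,0,0,2,0, 1,0,0,2,0]'
```

```text
time: 17.4
tool_pos: [506.2, -162.3, 235.2]
tcp_rot: [-3.131, -0.009, 1.549]
contact_force: [-4.9, 1.7, 14.0]
grip_width: 0.3
time: 17.7
tool_pos: [506.0, -162.2, 235.2]
tcp_rot: [-3.137, -0.006, 1.549]
contact_force: [-5.3, 3.4, 14.8]
grip_width: 0.4
```

Run:
```python
from h import *
p,d=capture('scene')
o=get_obs();print(o['tool_pos'],o['contact_force'])
save('scene11',cv2.resize(p[150:290,240:400],None,fx=5,fy=5,interpolation=cv2.INTER_CUBIC))
```

```text
[ 506.02084323 -162.20851692  235.18303702] [-5.5150696   2.41920437 14.24557287]
```

View pics/scene11.png

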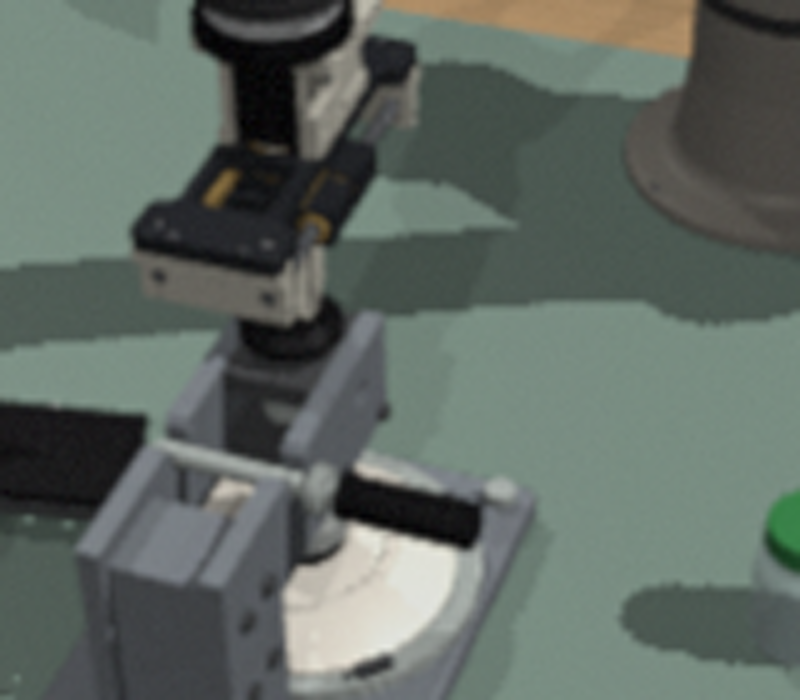

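```bash
python3 -m jog '[1,0,0,3,0, 1,0,0,3,0, 1,0,0,3,0]'; python3 -m jog '[1,0,0,-6,0, 1,0,0,-8,0, 1,0,0,-10,0, 1,0,0,-15,0, 1,0,0,-25,0]';python3 -m jog '[1,0,0,-30,0, 1,0,0,-10,0, 1,0,0,0,0, 1,0,0,0,0]'
```

```text
time: 18.05
tool_pos: [505.9, -162.1, 235.1]
tcp_rot: [3.139, -0.001, 1.55]
contact_force: [-8.9, 3.4, 21.5]
grip_width: 0.3
time: 18.55
tool_pos: [504.6, -161.6, 301.8]
tcp_rot: [3.139, -0.001, 1.55]
contact_force: [-0.1, 1.0, 0.1]
grip_width: 0.3
time: 18.95
tool_pos: [505.0, -161.8, 343.9]
tcp_rot: [3.135, 0.0, 1.55]
contact_force: [0.2, -0.4, 0.0]
grip_width: 0.4
```

```bash
python3 -m jog '[1,20,-10,0,0, 1,30,-15,0,0, 1,30,-15,0,0, 1,30,-15,0,0, 1,0,0,0,0]';python3 -m jog '[1,0,0,0,0, 1,0,0,0,0, 1,0,0,0,0, 1,0,0,0,0]'
python3 - <<'E'
from h import *
o=get_obs();print(o['tool_pos'],o['tcp_rot'],o['contact_force'])
for n in('top','scene','wrist'):
    c=calibration(n);p,d=capture(n);np.savez(n+'12.npz',p=p,d=d,R=c['R'],t=c['t']);
    if n=='scene': p=cv2.resize(p[150:290,240:400],None,fx=5,fy=5,interpolation=cv2.INTER_CUBIC)
    elif n=='top': p=cv2.resize(p[180:300,280:440],None,fx=5,fy=5,interpolation=cv2.INTER_CUBIC)
    save(n+'12',p)
c=calibration('top');z=np.load('top12.npz');p,d=z['p'],z['d'];C=cloud(c,d)
dark=p.max(2)<45
for nm,zl,zh in(('head',215,250),('handle',155,200)):
    m=(C[...,2]>zl)&(C[...,2]<zh)&dark; m[:185]=0;m[262:]=0;m[:,:300]=0;m[:,365:]=0
    n,l,s,ce=cv2.connectedComponentsWithStats(m.astype(np.uint8));i=1+s[1:,4].argmax();P=C[l==i];print(nm,s[i],np.median(P,0),P[:,1].min(),P[:,1].max())
E
```

```text
time: 19.45
tool_pos: [448.3, -47.4, 334.4]
tcp_rot: [-3.134, -0.004, 1.547]
contact_force: [-0.4, -0.3, -0.1]
grip_width: 0.5
time: 19.85
tool_pos: [448.4, -48.6, 331.5]
tcp_rot: [-3.13, -0.005, 1.547]
contact_force: [0.1, -0.3, 0.3]
grip_width: 0.5
[448.44057666 -48.64803243 331.51425223] [-3.12976272 -0.00479995  1.54684101] [ 0.06065452 -0.32876779  0.27399161]
head [342 237  15  17 214] [ 503.15929255 -165.28838905  234.13085727] -187.6803049537517 -144.39029540843273
handle [307 216  22   7 148] [588.91596324 -71.9006497  185.46247575] -106.44387080359604 -40.34941104266819
```

View pics/top12.png

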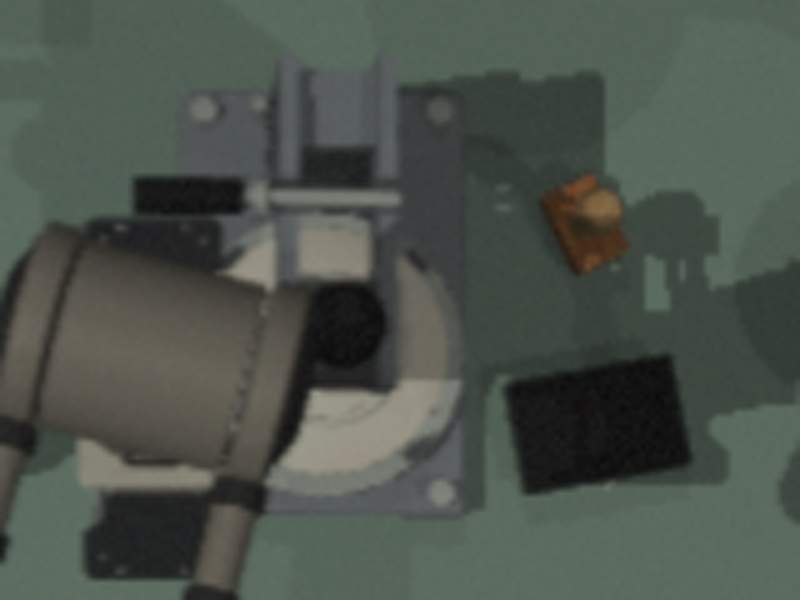

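View pics/scene12.png

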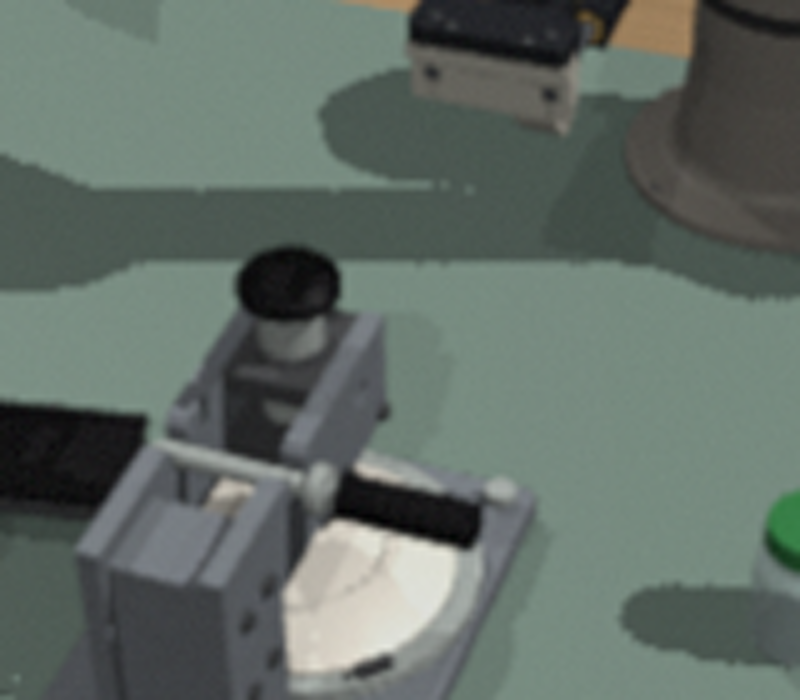

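The head is back up (top at 234 mm), the pin is in the notch, and the plate and bystanders are where they were. Handing in.

```bash
python3 -c "
from plant import *
print(close_job())"
```

```text
the job is handed in; nothing more can be done
None
```

The job is done and handed in at about 20 s of the 51 s allowed; the system reports no verdict.

- **Pin out:** I drew it about 102 mm along its axis and it stayed level, with about 1.5 N of weight on the tool.
- **Pin parked:** I carried it 85 mm back, lowered it until it touched the notch floor and let go. In the last top view it lies about 86 mm behind the ram axis (85 is nominal). Its handle is 12 mm higher than in the bore (about 11 expected), and the collar is beside the +y side plate.
- **Head pressed:** I pushed it with the closed fingers to its stop. The TCP came to rest at z = 235 mm, with a 28 N jump on contact. I held it there about 0.8 s at roughly 14–28 N.
- **Head released:** It sprang back; its top now measures 234 mm (235 is nominal).

**Last pictures:** the pin lies across both plates and the plate sits between its lugs. The pad tin, stamp and jar look unmoved, and the arm is clear with no contact force. I did not measure the plate or the bystanders in numbers.

**Disagreements:** the top and wrist cameras differed by about 4 mm in x, so I placed the pin by moves relative to where I grasped it. The tool also picked up a tilt of up to about 2° during moves, which I allowed for.

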